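# Refill the spice rack and lock its slide

## Robot

A 6-joint arm with a two-finger parallel gripper is mounted at the origin on a cart in front of the work surface, level with it; the furniture and walls round the work are solid. World frame = base frame: x ahead of the robot, y to its left, z up, the work surface at z = 0. Lengths are in mm, angles in rad, forces in N, time in s.
With the tool pointing down it reaches from about 350 to 875 mm from the base axis. Payload 15.5 kg.
Tool frame: the origin (TCP) lies at the very end of the fingers, on their centre line; the grasp point (between the pads) lies 19 mm behind it; z points along the fingers, y is the line along which they close (so a half turn about z gives the same grasp; the last joint's range is limited). The gripper opens to 85 mm and grips with 20 to 120 N. Pads are 22 mm wide; open, the fingers measure 114 mm over their backs; the gripper's body (76 mm by 85 mm) begins 54 mm behind the grasp point. The pads swing forward as they close: fully open they stand 13 mm farther back than shut.
Start: joints at [-1.399, 0.494, 1.345, -0, 1.302, -0.096], TCP at [164.78, -602.888, 231.277] pointing down, gripper open.
Joint ranges: [-2.91, 2.91], [-0.82, 2.16], [0.22, 2.67], [-1.22, 4.37], [0.12, 2.79], [-3.08, 3.08]. Speed limits (rad/s): [1.89, 1.89, 2.57, 3.01, 3.01, 3.01].

## Interface

Orientations are given as a unit quaternion [w, x, y, z].
In Python, from cell import bot, eyes, spotter gives the robot as it stands. Calls block until the motion is done:
- bot.reach(position, orientation): joint-space move of the TCP to a pose.
- bot.servo_line(position, rotation=None, speed=150, threshold=None): straight line of the TCP; rotation=None keeps the orientation; speed is the mean speed in mm/s. With threshold (N) it stops when the force on the tool has changed by that much, and returns True; else False.
- bot.move_j(angles): joint-space move.
- bot.set_gripper(opening, f_grip=None): opening from 0.0 (shut) to 1.0 (fully open); f_grip is the grip in N (None keeps the last); returns when the fingers have stopped.
- bot.sleep(seconds).
- bot.solve_ik(position, orientation): joint angles nearest the present ones, or None.
- eyes.camera(name): name is "scene" or "top"; returns the picture (420x560x3 uint8, red, green, blue); there is no depth.
- eyes.camera_info(name): a dict with "fx", "fy", "cx", "cy" (pixels), "R" (3x3) and "t" (3): a world point X has camera coordinates R X + t. Camera axes: x right, y down, z forward; pixel columns grow to the right and rows downward; lengths in mm; the calibration is good to about 2 mm. A picture is of the moment at which its call begins. camera_info takes no time and is no camera call.
A pose or a line that the arm cannot do raises bot.Unreachable and nothing moves.
- bot.job_done(): hands the job in; it is judged then, once.
Trained networks look in the newest picture that a camera, given by its name, has taken for a name from the list of things; names that differ only in an ending like _2 or _b are one class to them, and where a whole thing is asked for, a point or a joint stands for the part that bears it (a point fixed in the world has none). Each returns a list of dicts, best first, with "score" (0 to 1); they miss things now and then, are a little off and sometimes report something else, mostly with a low value. They report only what shows in the picture. A call takes as long as a camera call.
- spotter.silhouettes(camera, target): "mask" (420x560 bool, what is visible of it) and "extent" ([centre column, centre row, width, height] in pixels, round what is visible of it).
- spotter.place_of(camera, target): "position" ([row, column] in pixels: a listed point, or the origin of a listed thing).
Readings, each from a call of its own:
- bot.current_time_s(): time.
- bot.current_joint_pos(): joint angles.
- bot.current_qd(): joint speeds.
- bot.current_tau(): joint torques, N m.
- bot.current_position(): TCP position.
- bot.current_tool_rot(): TCP orientation.
- bot.current_ft_force(): force on the tool from outside, world axes, zero at the start.
- bot.current_torque(): the same for the moment, N m.
- bot.current_gripper_width(): opening from 0.0 (shut) to 1.0 (fully open).
- bot.current_gripper_force(): force on a finger pad.
Only numpy, scipy, OpenCV 4.12 (cv2) and the standard library are available. Lean on these libraries where they do the work, as an engineer would, in place of code of your own. Each camera call takes 0.05 s, during which the arm holds its last target. There are 200 camera calls.

## Task

Put the red spice jar back into the spice rack, upright, directly beside the salt shaker on its side towards the sliding end plate; push the jars there apart to make room and set it down, do not drop it. Then push the orange grip of the sliding end plate all the way home to its end stop, so that all four stand upright in a closed row. Knock nothing over and leave the things around where they are.

Things in the scene. Friction and masses are not known exactly. Their poses are not given: they have to be found in the camera images.
- rack: Fixed wooden spice rack, 295 long (its y) x 70 wide (x). Origin: centre of its underside. A straight channel: slippery polished steel floor 8 mm above the worktop, 52 mm wide between side rails 34 mm high. Its -y end is a fixed wall 78 mm high, inner face at y = -137.5 mm; a sliding end plate closes the +y end. Three jars stand against the wall, 1 to 3 mm apart, centred in the channel.
- slide (a joint): Sliding end plate, m: 0 = drawn back to the open stop, 0.060 = home at its end stop (towards rack -y). Starts at 0 to 0.048. No spring, about 2 N of friction, stays where left. Its face to the jars (46 wide, top 71 mm above the worktop) is at rack y = 107.5 mm - value: 245 mm from the wall when open, 185 when home, where the four in the row (179 in all) just fit. It pushes jars ahead of it.
- slide_grip (a point): Centre of the orange upright grip block on the sliding plate: 22 (rack x) x 24 (rack y) x 38 high, its centre 91 mm above the worktop and 24 mm behind the plate's face (rack +y side), on the channel's centre line. Axes as the rack's. To be pinched across the channel (along rack x).
- spice_2: The red jar: clear spice jar with red-brown contents, a red and green label and a black cap; 45 diameter x 105 high (cap: the top 21 mm, 45 across; body 44), 0.08 to 0.15 kg. Origin at the centre of its underside, z up. Starts on the worktop left of the rack, between the mustard jar on its +x side and the tin on its -x side (its own axes), about 10 mm from each; free along its own y.
- salt_shaker: Salt shaker in the rack's row: clear with white salt and a grey domed top, 44 diameter x 90 high. Origin at the centre of its underside, z up. It stands first or second from the fixed wall and may lean up to 3 degrees.
- spice_1: Green-labelled spice jar with black cap in the row, 45 diameter x 105 high (cap: top 21 mm). Origin at the centre of its underside, z up. It stands first or second from the wall, where the shaker is not.
- spice_3: Green-labelled spice jar, looks like spice_1, same size. Origin at the centre of its underside, z up. It stands third from the wall.
- mustard_jar: Bystander: mustard jar with grey lid, 59 diameter x 85 high. Origin at the centre of its underside, z up. 
- puree_tin: Bystander: tomato tin, 57 diameter x 72 high. Origin at the centre of its underside, z up. 
- garlic: Bystander: garlic bulb, 60 across x 59 high, behind the rack. Origin at its underside.
- tea_light: Bystander: tea light, 38 diameter x 15 high, in front of the rack. Origin at its underside.
- honey_jar: Bystander: honey jar with green lid, 66 diameter x 100 high, behind the rack. Origin at the centre of its underside, z up. 
- matches_box: Bystander: small blue and white salt carton, 39 x 57 x 92 high, right of the rack. Origin at the centre of its underside, z up. 
- lime: Bystander: lime, 52 x 45 x 45, right of the rack. Origin at its underside.

How it is judged (in metres and radians):
On the way, in this order (a step that is already met when the one before it is completed fails the run):
1. the red jar stands on the rack's floor next to the shaker, on the slide's side of it, while the slide is not yet home (z of spice_2 in the frame of rack between 0.005 and 0.012 m and x of spice_2 in the frame of rack between -0.008 and 0.008 m and y of spice_2 in the frame of rack above -0.1225 m and angle between spice_2's own z axis and vertical below 0.12 rad and ((y of salt_shaker in the frame of rack below -0.1025 m and y of spice_2 in the frame of rack above -0.1025 m) or (y of salt_shaker in the frame of rack below -0.0825 m and y of spice_2 in the frame of rack above -0.0825 m) or (y of salt_shaker in the frame of rack below -0.0625 m and y of spice_2 in the frame of rack above -0.0625 m) or (y of salt_shaker in the frame of rack below -0.0425 m and y of spice_2 in the frame of rack above -0.0425 m) or (y of salt_shaker in the frame of rack below -0.0225 m and y of spice_2 in the frame of rack above -0.0225 m) or (y of salt_shaker in the frame of rack below -0.0025 m and y of spice_2 in the frame of rack above -0.0025 m) or (y of salt_shaker in the frame of rack below 0.0175 m and y of spice_2 in the frame of rack above 0.0175 m) or (y of salt_shaker in the frame of rack below 0.0375 m and y of spice_2 in the frame of rack above 0.0375 m) or (y of salt_shaker in the frame of rack below 0.0575 m and y of spice_2 in the frame of rack above 0.0575 m)) and horizontal distance between spice_2 and salt_shaker below 0.085 m and value of joint slide below 0.057 m and y of spice_2 in the frame of slide_grip below 0 m), for 0.2 s.
2. then the slide is pushed home (value of joint slide above 0.057 m), for 0.2 s.
At the end, for the whole second after the job is handed in: The red jar, the salt shaker and the two green jars stand on the rack's floor in the channel, upright (within 7 degrees) and at rest; the red jar is the shaker's next neighbour on the side of the slide (centres less than 55 mm apart); the slide is within 3 mm of its home stop (value above 0.057) (z of spice_2 in the frame of rack between 0.005 and 0.012 m and x of spice_2 in the frame of rack between -0.008 and 0.008 m and y of each of spice_2, salt_shaker, spice_1, spice_3 in the frame of rack above -0.1225 m and angle between each of spice_2, salt_shaker, spice_1, spice_3's own z axis and vertical below 0.12 rad and linear speed of each of spice_2, salt_shaker, spice_1, spice_3 below 0.02 m/s and z of salt_shaker in the frame of rack between 0.005 and 0.012 m and x of salt_shaker in the frame of rack between -0.008 and 0.008 m and z of spice_1 in the frame of rack between 0.005 and 0.012 m and x of spice_1 in the frame of rack between -0.008 and 0.008 m and z of spice_3 in the frame of rack between 0.005 and 0.012 m and x of spice_3 in the frame of rack between -0.008 and 0.008 m and ((y of salt_shaker in the frame of rack below -0.1025 m and y of spice_2 in the frame of rack above -0.1025 m) or (y of salt_shaker in the frame of rack below -0.0825 m and y of spice_2 in the frame of rack above -0.0825 m) or (y of salt_shaker in the frame of rack below -0.0625 m and y of spice_2 in the frame of rack above -0.0625 m) or (y of salt_shaker in the frame of rack below -0.0425 m and y of spice_2 in the frame of rack above -0.0425 m) or (y of salt_shaker in the frame of rack below -0.0225 m and y of spice_2 in the frame of rack above -0.0225 m) or (y of salt_shaker in the frame of rack below -0.0025 m and y of spice_2 in the frame of rack above -0.0025 m) or (y of salt_shaker in the frame of rack below 0.0175 m and y of spice_2 in the frame of rack above 0.0175 m) or (y of salt_shaker in the frame of rack below 0.0375 m and y of spice_2 in the frame of rack above 0.0375 m) or (y of salt_shaker in the frame of rack below 0.0575 m and y of spice_2 in the frame of rack above 0.0575 m)) and horizontal distance between spice_2 and salt_shaker below 0.055 m and value of joint slide above 0.057 m); the robot touches nothing.
It fails at once if a bystander (mustard jar, tin, garlic, tea light, honey jar, salt carton, lime) is pushed more than 30 mm from its place (distance of any of mustard_jar, puree_tin, garlic, tea_light, honey_jar, matches_box, lime from where it was at the start of the episode above 0.03 m).
It fails at once if a jar, the shaker or one of the standing bystanders is tipped over (more than 35 degrees) (angle between any of spice_2, salt_shaker, spice_1, spice_3, mustard_jar, puree_tin, honey_jar, matches_box's own z axis and vertical above 0.61 rad).
It fails at once if the red jar is dropped into the rack (falls faster than 0.7 m/s over it) instead of being set down (linear speed of spice_2 above 0.7 m/s and z of spice_2 in the frame of rack below 0.06 m and x of spice_2 in the frame of rack between -0.03 and 0.03 m and horizontal distance between spice_2 and rack below 0.15 m).
It also fails if it takes over 62 s, if anything falls off the work surface, if the arm or the gripper's body presses on something with over 40 N, if the wrist force passes 120 N, or if a joint passes its speed limit or range.

## Working session

There is one attempt and no reset: what is moved stays moved. The work goes in short steps, each a Python script; the robot and the scene stay as the last script left them, time stands still between calls to the robot, and variables do not carry over. Pictures are saved under pics/ and viewed, at most 10 in all, crops included, and the job is handed in when it is done.

```bash
ls; mkdir -p pics; cat > h.py <<'E'
import numpy as np, cv2
from cell import bot, eyes, spotter
def ray(cam,u,v):
    i=eyes.camera_info(cam);R=np.array(i['R']);t=np.array(i['t'])
    d=R.T@np.array([(u-i['cx'])/i['fx'],(v-i['cy'])/i['fy'],1]);return -R.T@t,d/np.linalg.norm(d)
def at_z(cam,u,v,z):
    o,d=ray(cam,u,v);return o+d*(z-o[2])/d[2]
def tri(pts):
    A=np.zeros((3,3));b=np.zeros(3)
    for c,u,v in pts:
        o,d=ray(c,u,v);P=np.eye(3)-np.outer(d,d);A+=P;b+=P@o
    X=np.linalg.solve(A,b)
    return X,[round(float(np.linalg.norm((np.eye(3)-np.outer(d,d))@(X-o))),1) for o,d in [ray(*p) for p in pts]]
def proj(cam,X):
    i=eyes.camera_info(cam);p=np.array(i['R'])@np.array(X,float)+np.array(i['t']);return i['fx']*p[0]/p[2]+i['cx'],i['fy']*p[1]/p[2]+i['cy']
E
python3 - <<'E'
from h import *
np.set_printoptions(precision=1,suppress=True)
for c in("scene","top"):
    im=eyes.camera(c);cv2.imwrite(f"pics/{c}0.png",im[:,:,::-1])
    i=eyes.camera_info(c);print(c,i['fx'],-np.array(i['R']).T@np.array(i['t']))
    for n in ["rack","slide_grip","spice_2","salt_shaker","mustard_jar","puree_tin","honey_jar","garlic","matches_box","lime","tea_light"]:
        print(n,[(np.round(r['position'],1).tolist(),round(r['score'],2),at_z(c,r['position'][1],r['position'][0],91 if n=='slide_grip' else 8 if n=='salt_shaker' else 0)[:2]) for r in spotter.place_of(c,n)])
print(bot.current_time_s(),bot.current_tool_rot())
E
```

```text
cell.py
pics
scene 442.3391563426212 [147.9 586.8 931. ]
rack [([224.9, 300.1], 0.77, array([462.1, -54.9]))]
slide_grip [([242.2, 280.8], 0.97, array([446.4,  74.3]))]
spice_2 [([206.5, 301.5], 0.8, array([ 488.7, -112.7])), ([318.5, 241.6], 0.69, array([451.2, 245.6]))]
salt_shaker [([193.6, 309.3], 0.52, array([ 488.9, -158.7]))]
mustard_jar [([307.2, 212.8], 0.82, array([524.2, 255.1]))]
puree_tin [([322.6, 268.3], 0.84, array([393.6, 224.1]))]
honey_jar [([238.9, 239.1], 0.78, array([577.7,  63.1]))]
garlic [([203.1, 260.9], 0.68, array([591.9, -68.3])), ([316.7, 240.5], 0.46, array([455.8, 243.2]))]
matches_box [([151.6, 344.8], 0.84, array([ 476.6, -370.4]))]
lime [([136.6, 321.9], 0.65, array([ 567.9, -397.8]))]
tea_light [([224.3, 326.4], 0.69, array([402.5, -91.1]))]
top 428.82474580981835 [ 260.3  -19.1 1420.8]
rack [([229.1, 285.7], 0.55, array([456.3, -52.2]))]
slide_grip [([225.7, 246.8], 0.58, array([458. ,  71.4]))]
spice_2 [([229.2, 201.0], 0.79, array([464.1, 231.4])), ([218.3, 305.4], 0.76, array([ 490.8, -119.4])), ([253.1, 202.5], 0.65, array([384. , 226.1])), ([225.1, 288.6], 0.6, array([469.5, -62.4]))]
salt_shaker [([220.0, 318.8], 0.45, array([ 482.5, -163.1]))]
mustard_jar [([212.2, 199.6], 0.78, array([522.1, 236.4]))]
puree_tin [([248.3, 204.7], 0.87, array([399.7, 218.8]))]
honey_jar [([224.5, 384.8], 0.71, array([ 462.2, -382.4]))]
garlic [([189.5, 290.3], 0.59, array([591.4, -72.4]))]
matches_box [([191.8, 288.2], 0.71, array([583.6, -65. ])), ([224.4, 382.8], 0.6, array([ 462.8, -375.8]))]
lime [([185.3, 395.4], 0.66, array([ 595.1, -428.3]))]
tea_light [([246.9, 302.3], 0.42, array([ 395.3, -105.1])), ([221.2, 383.5], 0.23, array([ 473.4, -378.9]))]
1.2 [ 0.   1.   0.1 -0. ]
```

```bash
python3 - <<'E'
import cv2
a=cv2.imread('pics/scene0.png');b=cv2.imread('pics/top0.png')
cv2.imwrite('pics/sc_crop.png',cv2.resize(a[120:360,170:370],None,fx=2.5,fy=2.5,interpolation=cv2.INTER_CUBIC))
cv2.imwrite('pics/top_crop.png',cv2.resize(b[150:280,180:420],None,fx=3.3,fy=3.3,interpolation=cv2.INTER_CUBIC))
E
```

```text
(no output)
```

View pics/sc_crop.png

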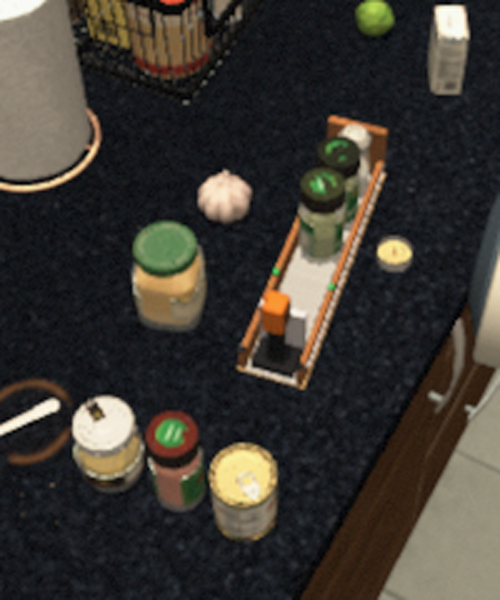

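View pics/top_crop.png

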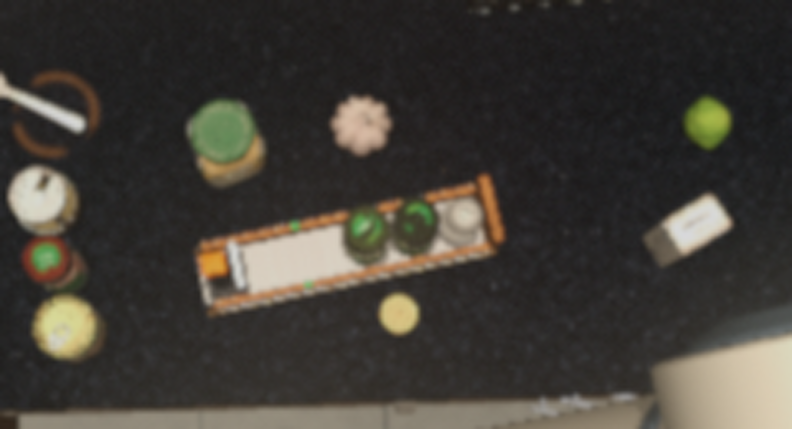

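The top picture shows the shaker at crop (463,218), first at the wall. The green jars follow at (415,225) and (367,232). The plate is nearly open, with the orange grip at (213,263). The red jar stands at (45,258) between mustard and tin. So spice_1 and spice_3 must move towards the slide. Next I fit the poses precisely by matching silhouettes in both views.

```bash
cat > fit.py <<'E'
from h import *
from scipy.optimize import minimize
CAMS=("scene","top"); S=4
def hull(cam,P):
    p=np.array([proj(cam,x) for x in P]);return cv2.convexHull(np.round(((p+.5)*S-.5)*16).astype(np.int32))
def fill(cam,parts):
    m=np.zeros((420*S,560*S),np.uint8)
    for P in parts: cv2.fillConvexPoly(m,hull(cam,P),255,shift=4)
    return cv2.resize(m,(560,420),interpolation=cv2.INTER_AREA)/255.
def cyl(x,y,z0,h,r):
    a=np.linspace(0,2*np.pi,24,endpoint=False)
    return [(x+r*np.cos(t),y+r*np.sin(t),z) for t in a for z in(z0,z0+h)]
def box(T,x0,x1,y0,y1,z0,z1):
    X,Y,th=T;c,s=np.cos(th),np.sin(th)
    return [(X+c*a-s*b,Y+s*a+c*b,z) for a in(x0,x1) for b in(y0,y1) for z in(z0,z1)]
def rackparts(T): return [box(T,-35,35,-147.5,147.5,0,34),box(T,-35,35,-147.5,-137.5,0,78)]
def fit(model,masks,p0,step,ignore={}):
    def cost(p):
        e=0
        for c,m in masks.items():
            d=np.abs(fill(c,model(p))-m)
            if c in ignore:d=d*~ignore[c]
            e+=d.sum()/m.sum()
        return e
    sim=np.array([p0]+[np.array(p0)+np.eye(len(p0))[i]*step[i] for i in range(len(p0))])
    r=minimize(cost,p0,method='Nelder-Mead',options=dict(initial_simplex=sim,xatol=.05,fatol=1e-4,maxiter=250))
    return r.x,r.fun
E
cat > m1.py <<'E'
from fit import *
np.set_printoptions(precision=2,suppress=True)
I={};M={}
for c in CAMS:
    I[c]=eyes.camera(c)
    for n in["rack","spice_2","mustard_jar","puree_tin","salt_shaker","honey_jar","garlic"]:
        M[c,n]=spotter.silhouettes(c,n)
        print(c,n,[(round(r['score'],2),np.round(r['extent']).tolist(),int(r['mask'].sum())) for r in M[c,n]])
import pickle;pickle.dump((I,M),open('m.pkl','wb'))
for c in CAMS:
    hsv=cv2.cvtColor(I[c],cv2.COLOR_RGB2HSV);o=cv2.inRange(hsv,(5,190,150),(18,255,255))
    n,l,s,ce=cv2.connectedComponentsWithStats(o);k=s[1:,4].argsort()[::-1][:3]+1;print(c,'orange',s[k],ce[k])
E
python3 m1.py
```

```text
scene rack [(0.89, [296.0, 221.0, 59.0, 110.0], 1893)]
scene spice_2 [(0.85, [300.0, 209.0, 21.0, 39.0], 623), (0.83, [303.0, 192.0, 20.0, 39.0], 327), (0.7, [240.0, 306.0, 22.0, 38.0], 760)]
scene mustard_jar [(0.68, [214.0, 297.0, 29.0, 35.0], 839), (0.54, [305.0, 192.0, 20.0, 38.0], 338)]
scene puree_tin [(0.9, [266.0, 317.0, 27.0, 40.0], 936)]
scene salt_shaker [(0.64, [312.0, 184.0, 13.0, 27.0], 121)]
scene honey_jar [(0.7, [235.0, 232.0, 30.0, 45.0], 1112)]
scene garlic [(0.76, [262.0, 200.0, 21.0, 24.0], 338)]
top rack [(0.81, [286.0, 225.0, 89.0, 39.0], 1305), (0.5, [321.0, 219.0, 12.0, 9.0], 153)]
top spice_2 [(0.63, [306.0, 219.0, 18.0, 19.0], 210), (0.61, [197.0, 230.0, 19.0, 20.0], 265)]
top mustard_jar [(0.63, [193.0, 212.0, 16.0, 20.0], 345)]
top puree_tin [(0.56, [201.0, 248.0, 14.0, 19.0], 313)]
top salt_shaker [(0.67, [394.0, 186.0, 15.0, 12.0], 164), (0.56, [319.0, 220.0, 13.0, 10.0], 155)]
top honey_jar [(0.89, [249.0, 195.0, 24.0, 26.0], 452), (0.45, [301.0, 245.0, 9.0, 9.0], 97)]
top garlic []
scene orange [[257  74  12  28 184]
 [275 236  10  10  75]
 [220 102   9  11  24]] [[262.6   87.59]
 [279.64 240.92]
 [223.54 106.04]]
top orange [[242 226   7   8  22]] [[244.77 228.95]]
```

```bash
cat > m2.py <<'E'
from fit import *
import pickle
np.set_printoptions(precision=2,suppress=True)
I,M=pickle.load(open('m.pkl','rb'))
def pick(c,n,u,v,d=8):
    return min((r['mask'] for r in M[c,n]),key=lambda m:abs(np.argwhere(m).mean(0)-[v,u]).sum()).astype(float)
# red jar, mustard, tin
for n,h,r,us,ut,p0 in[("spice_2",105,22.5,(240,306),(197,230),(455,235)),("mustard_jar",85,29.5,(214,297),(193,212),(522,245)),("puree_tin",72,28.5,(266,317),(201,248),(397,220)),("honey_jar",100,33,(235,232),(249,195),(577,63))]:
    mk={"scene":pick("scene",n,*us),"top":pick("top",n,*ut)}
    print(n,*fit(lambda p:[cyl(p[0],p[1],0,h,r)],mk,p0,(8,8)))
    if n=="spice_2":print(' free height',*fit(lambda p:[cyl(p[0],p[1],0,p[2],r)],mk,(*p0,100),(8,8,10)))
    for c in CAMS: print('  ',c,*fit(lambda p:[cyl(p[0],p[1],0,h,r)],{c:mk[c]},p0,(8,8)))
# rack
T0=(462,-54,.17)
def w(T,x,y): c,s=np.cos(T[2]),np.sin(T[2]);return T[0]+c*x-s*y,T[1]+s*x+c*y
rm={c:M[c,"rack"][0]['mask'].astype(float) for c in CAMS}
for it in range(2):
    ig={}
    for c in CAMS:
        m=fill(c,[cyl(*w(T0,0,y),30,83,22) for y in(-113,-66,-20)]+[box(T0,-23,23,60,140,30,110)])>0
        ig[c]=cv2.dilate(m.astype(np.uint8),np.ones((3,3)))>0
    T0,f=fit(rackparts,rm,T0,(6,6,.05),ig);print('rack',T0,f)
for c in CAMS: print('  ',c,*fit(rackparts,{c:rm[c]},T0,(6,6,.05),ig))
T=T0;pickle.dump(T,open('rack.pkl','wb'))
def rk(X): d=np.array(X[:2])-T[:2];c,s=np.cos(T[2]),np.sin(T[2]);return np.array([c*d[0]+s*d[1],-s*d[0]+c*d[1]])
# grip: orange
g=[("scene",280.8,242.2),("top",246.8,225.7)];X,e=tri(g);print('grip net',X,e,rk(X))
g=[("scene",279.64,240.92),("top",244.77,228.95)];X,e=tri(g);print('grip orange',X,e,rk(X))
om={}
for c in CAMS:
    hsv=cv2.cvtColor(I[c],cv2.COLOR_RGB2HSV);o=cv2.inRange(hsv,(5,150,120),(18,255,255))
    z=np.zeros_like(o);u,v=[int(q) for q in g[CAMS.index(c)][1:]];z[v-9:v+10,u-9:u+10]=1;print(c,(o*z>0).sum())
# draw overlays
big=[]
for c in CAMS:
    im=I[c][:,:,::-1].copy();im=cv2.resize(im,None,fx=4,fy=4)
    for P in rackparts(T): cv2.polylines(im,[hull(c,P)//16],True,(255,255,0),1)
    for y in(-113,-66,-19): cv2.polylines(im,[hull(c,cyl(*w(T,0,y),8,105 if y>-100 else 90,22.5))//16],True,(0,255,255),1)
    cv2.polylines(im,[hull(c,box(T,-11,11,107.5+12,107.5+36,72,110))//16],True,(255,0,255),1)
    big.append(im)
cv2.imwrite('pics/ov_top.png',big[1][720:1060,760:1400]);cv2.imwrite('pics/ov_sc.png',big[0][620:1200,900:1480])
E
python3 m2.py
```

```text
Traceback (most recent call last):
  File "m2.py", line 10, in <module>
    print(n,*fit(lambda p:[cyl(p[0],p[1],0,h,r)],mk,p0,(8,8)))
             ~~~^^^^^^^^^^^^^^^^^^^^^^^^^^^^^^^^^^^^^^^^^^^^^
  File "fit.py", line 26, in fit
    r=minimize(cost,p0,method='Nelder-Mead',options=dict(initial_simplex=sim,xatol=.05,fatol=1e-4,maxiter=250))
  File "fit.py", line 21, in cost
    d=np.abs(fill(c,model(p))-m)
             ~~~~^^^^^^^^^^^^
  File "fit.py", line 8, in fill
    for P in parts: cv2.fillConvexPoly(m,hull(cam,P),255,shift=4)
                                         ~~~~^^^^^^^
  File "fit.py", line 5, in hull
    p=np.array([proj(cam,x) for x in P]);return cv2.convexHull(np.round(((p+.5)*S-.5)*16).astype(np.int32))
                ~~~~^^^^^^^
  File "h.py", line 15, in proj
    i=eyes.camera_info(cam);p=np.array(i['R'])@np.array(X,float)+np.array(i['t']);return i['fx']*p[0]/p[2]+i['cx'],i['fy']*p[1]/p[2]+i['cy']
ValueError: time passes only in moves, steps and waits
```

Too many camera_info calls; I'll cache it.

```bash
sed -i '2a import functools\n@functools.cache\ndef info(c): return eyes.camera_info(c)' h.py; sed -i 's/i=eyes.camera_info(cam)/i=info(cam)/' h.py; python3 m2.py
```

```text
spice_2 [454.56 238.22] 0.24665420487956852
 free height [455.49 238.29  97.67] 0.18294137118601161
   scene [454.29 240.77] 0.05932920536635707
   top [452.24 235.12] 0.079511653718091
mustard_jar [519.89 251.59] 0.3694013462081037
   scene [522.97 249.93] 0.20882937203486876
   top [516.53 247.59] 0.12760443307757885
puree_tin [392.32 228.14] 0.17229208195661871
   scene [392.79 229.06] 0.05518686106921401
   top [390.66 226.35] 0.0749483179853411
honey_jar [572.36  69.41] 0.24898062809512927
   scene [571.4   75.13] 0.08645436591902947
   top [570.61  67.05] 0.07746833246572965
rack [468.17 -46.93   0.18] 0.27656785654799043
rack [469.29 -45.96   0.18] 0.17620275451079448
   scene [470.58 -45.75   0.2 ] 0.09114073521643204
   top [468.63 -45.9    0.17] 0.06377582450604763
grip net [454.29  70.41  82.99] [5.0, 5.0] [  6.6  117.15]
grip orange [447.16  77.44  99.18] [0.5, 0.5] [  0.88 125.37]
scene 149
top 59
```

View pics/ov_top.png

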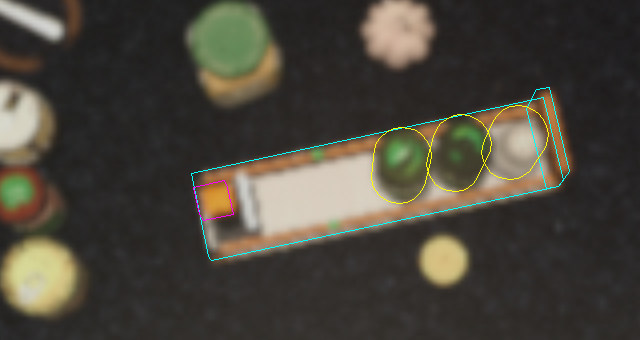

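View pics/ov_sc.png

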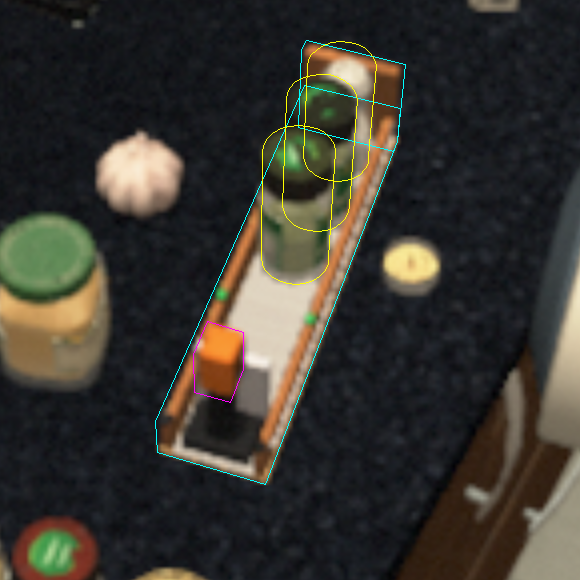

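The rack fit is about (469,-46), yaw 0.18, good to a few mm. The overlay agrees with the rails, wall and jars in both views. The red jar is at about (454.5,238), and its fitted height of 98 mm agrees with 105. The grip is at rack (1,125) with measured height 99 against 91, so the slide is near 0–8 mm. I'll grip spice_1, feel the rails with it to refine the centre line, and slide it +y.

```bash
cat > mv.py <<'E'
from h import *
import pickle
from scipy.spatial.transform import Rotation as Ro
np.set_printoptions(precision=2,suppress=True)
T=np.array(pickle.load(open('rack.pkl','rb')))
def quat(a):  # tool down, closing axis at world angle a
    y=np.array([np.cos(a),np.sin(a),0]);z=np.array([0,0,-1.]);q=Ro.from_matrix(np.c_[np.cross(y,z),y,z]).as_quat()
    return [q[3],q[0],q[1],q[2]]
def best(p,a):
    c=[]
    for k in(0,np.pi):
        j=bot.solve_ik(p,quat(a+k))
        if j is not None:c.append((abs(j[5]),quat(a+k)))
    return min(c,key=lambda t:t[0])[1]
def w(x,y,z): c,s=np.cos(T[2]),np.sin(T[2]);return [T[0]+c*x-s*y,T[1]+s*x+c*y,z]
def rk(X): d=np.array(X[:2])-T[:2];c,s=np.cos(T[2]),np.sin(T[2]);return np.array([c*d[0]+s*d[1],-s*d[0]+c*d[1]])
E
python3 - <<'E'
from mv import *
print(bot.current_time_s())
p=w(0,-66,200);q=best(p,T[2]);print(q,bot.solve_ik(p,q))
bot.set_gripper(1.0,30)
bot.reach(p,q)
print(bot.servo_line(w(0,-66,59),speed=120,threshold=12),bot.current_position(),bot.current_time_s())
bot.set_gripper(0.0,30);print('w',bot.current_gripper_width(),bot.current_gripper_force(),bot.current_ft_force())
for y in(-66,):
    r=[]
    for s in(1,-1):
        h=bot.servo_line(w(s*8,y,59),speed=25,threshold=4);r.append((h,rk(bot.current_position()),bot.current_ft_force()))
        bot.servo_line(w(0,y,59),speed=40)
    print(r)
print(bot.current_time_s())
E
```

```text
2.0
[np.float64(0.0), np.float64(0.6389725654675225), np.float64(0.7692295239912809), np.float64(0.0)] [-0.35  0.35  1.7  -0.    1.09 -0.53]
False [ 481.72 -110.97   59.5 ] 5.6417
w 0.5162275803483425 29.532970525324345 [-0.24  0.27  7.19]
[(True, array([  1.51, -66.  ]), array([0.67, 1.22, 6.52])), (True, array([ -4.12, -66.64]), array([2.86, 1.42, 1.37]))]
7.1083
```

```bash
python3 - <<'E'
from mv import *
def probe(y,c=-1.3):
    r=[]
    for s in(1,-1):
        bot.servo_line(w(c,y,63),speed=40);f0=np.array(bot.current_ft_force())
        h=bot.servo_line(w(c+s*8,y,63),speed=20,threshold=5);r.append(rk(bot.current_position())[0]);print(h,rk(bot.current_position()),np.array(bot.current_ft_force())-f0)
    bot.servo_line(w(np.mean(r),y,63),speed=40);print('mid',np.mean(r));return np.mean(r)
a=probe(-66)
bot.servo_line(w(a,2,63),speed=60);print(bot.current_ft_force())
b=probe(2,a)
print(bot.current_time_s())
im=eyes.camera("top");cv2.imwrite("pics/t1.png",cv2.resize(im[170:270,230:350,::-1],None,fx=5,fy=5))
E
```

```text
True [  3.07 -65.55] [-0.7  -1.09  0.04]
True [ -4.1  -66.34] [3.54 1.77 1.69]
mid -0.5136651689385383
[ 0.59 -0.12 -0.88]
True [2.86 2.28] [-1.2  -0.67  0.59]
True [-4.26  1.7 ] [2.44 1.51 0.16]
mid -0.6996712271670016
11.1583
```

View pics/t1.png

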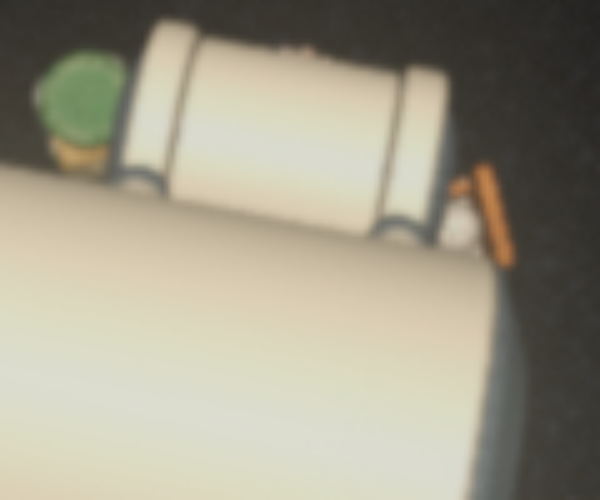

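The shaker still stands at the wall (white top at crop (462,222)); the arm hides the rest. The probed play of 7.2 mm matches the channel minus the jar, so the centre line is at x = -0.6 and the yaw is right. Next I set spice_1 down and fetch the red jar, after a fresh look.

```bash
python3 - <<'E'
from mv import *
print(bot.servo_line(w(-.6,2,59),speed=30,threshold=8),bot.current_position()[2])
bot.set_gripper(1.0);bot.servo_line(w(-.6,2,190),speed=150)
R=np.array([454.5,238.2]);a=0.17+np.pi/2
q=best([*R,190],a);print(bot.solve_ik([*R,190],q))
bot.reach([*R,190],q)
for c in("scene",): im=eyes.camera(c)
cv2.imwrite("pics/s1.png",cv2.resize(im[140:350,190:380,::-1],None,fx=2.8,fy=2.8));print(bot.current_time_s())
E
```

```text
True 59.23913446792176
[ 0.37  0.39  1.67 -0.    1.08 -1.37]
14.075
```

View pics/s1.png

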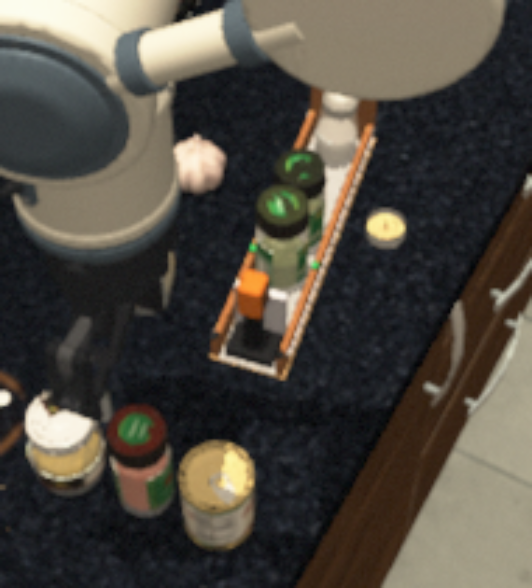

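The green jars stand upright at crop (281,205) and (301,165). The shaker is at (338,130), and there is an open gap between it and them. The red jar at (138,430) sits undisturbed. I'll grasp it now.

```bash
python3 - <<'E'
from mv import *
R=[454.5,238.2]
print(bot.servo_line([*R,72],speed=120,threshold=10),bot.current_position())
bot.set_gripper(0.0,40);print('w',bot.current_gripper_width()*85,bot.current_gripper_force(),bot.current_ft_force())
bot.servo_line([*R,225],speed=150)
print('held',bot.current_gripper_width()*85,bot.current_ft_force(),bot.current_time_s())
p=w(-.6,-60,225);q=best(p,T[2]);print(bot.solve_ik(p,q))
bot.reach(p,q);bot.servo_line(w(-.6,-60,150),speed=120)
im=eyes.camera("scene");cv2.imwrite("pics/s2.png",cv2.resize(im[120:300,220:400,::-1],None,fx=3,fy=3))
print(bot.current_position(),rk(bot.current_position()),bot.current_ft_force(),bot.current_time_s())
E
```

```text
False [454.87 238.28  72.54]
w 43.47264292708287 39.68529403209686 [-0.25 -0.03  7.44]
held 43.515972439096196 [ 0.56 -0.88 -1.3 ] 16.8333
[-0.34  0.31  1.68 -0.    1.15 -0.52]
[ 480.24 -105.05  150.69] [ -0.07 -60.1 ] [ 0.3   0.72 -1.94] 18.9583
```

View pics/s2.png

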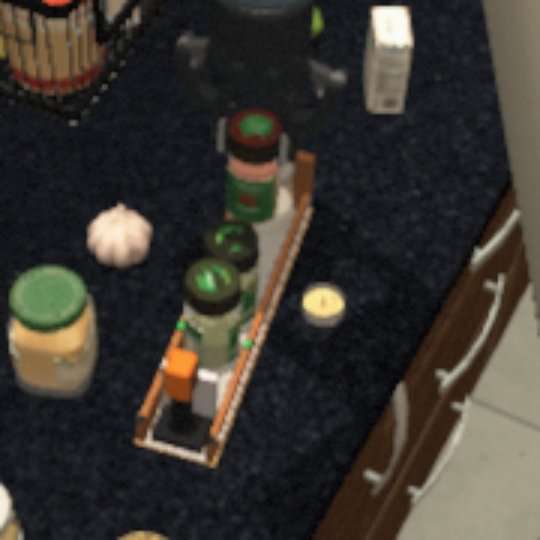

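The red jar hangs upright at crop (252,165) above the gap between the shaker (270,215) and spice_1 (232,260). I'll lower it with a force guard.

```bash
python3 - <<'E'
from mv import *
h=bot.servo_line(w(-.6,-60,112),speed=80,threshold=8);print(h,bot.current_position()[2])
if not h:
    h=bot.servo_line(w(-.6,-60,77),speed=25,threshold=5);z=bot.current_position()[2];print(h,z,rk(bot.current_position()),bot.current_ft_force())
    if 76<z<85:
        bot.set_gripper(1.0);bot.servo_line(w(-.6,-60,190),speed=120)
        p=w(-.6,126,190);q=best(p,T[2]);bot.reach(p,q)
        im=eyes.camera("scene");cv2.imwrite("pics/s3.png",cv2.resize(im[130:300,220:400,::-1],None,fx=3,fy=3))
print(bot.current_time_s())
E
```

```text
False 112.24655361590483
True 80.50829545809364 [ -0.63 -60.04] [-0.6  -0.86  7.82]
23.1
```

```bash
ls pics
```

```text
ov_sc.png
ov_top.png
s1.png
s2.png
s3.png
sc_crop.png
scene0.png
t1.png
top0.png
top_crop.png
```

View pics/s3.png

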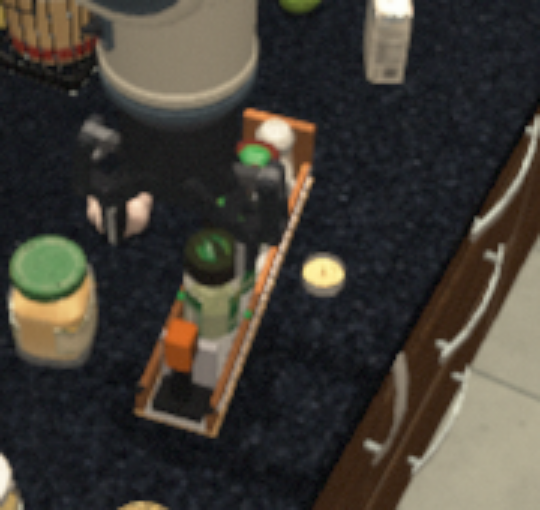

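The red jar stands in the gap (cap at crop (255,155)), touched down at exactly rack-floor height (80.5 - 72.5 = 8 mm). Now the grip.

```bash
python3 - <<'E'
from mv import *
print(bot.servo_line(w(-.6,126,77),speed=100,threshold=8),bot.current_position()[2])
bot.set_gripper(0.0,40);print('w',bot.current_gripper_width()*85,bot.current_ft_force())
print(bot.servo_line(w(-.6,64,77),speed=35,threshold=15),rk(bot.current_position()),bot.current_ft_force(),bot.current_time_s())
E
```

```text
False 77.39981580887782
w 21.320321273690986 [-3.77 -0.95 10.23]
True [-0.99 68.81] [-0.89  7.43  7.82] 26.4833
```

```bash
python3 - <<'E'
from mv import *
y0=rk(bot.current_position())[1]
print(bot.servo_line(w(-.6,y0-6,77),speed=20,threshold=18),rk(bot.current_position()),bot.current_ft_force())
bot.set_gripper(1.0);bot.servo_line(w(-.6,y0,200),speed=120)
bot.reach(w(-.6+0,230,260),best(w(-.6,230,260),T[2]))
bot.move_j([1.2]+list(bot.current_joint_pos())[1:])
bot.sleep(.3)
a=eyes.camera("scene")[120:320,210:390,::-1];b=eyes.camera("top")[175:255,230:350,::-1]
a=cv2.resize(a,(400,444));b=cv2.resize(b,(400,267));cv2.imwrite("pics/f.png",np.hstack([a,np.vstack([b,np.zeros((177,400,3),np.uint8)])]))
print(bot.current_time_s())
E
```

```text
True [-1.01 68.69] [-0.22  8.92  7.23]
31.1667
```

View pics/f.png

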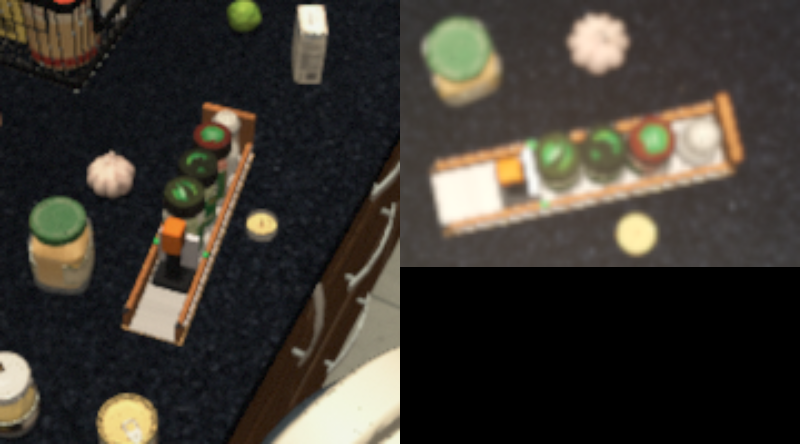

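```bash
python3 - <<'E'
from mv import *
g=[]
for c in("scene","top"):
    o=cv2.inRange(cv2.cvtColor(eyes.camera(c),cv2.COLOR_RGB2HSV),(5,190,150),(18,255,255))
    u,v=map(int,proj(c,w(0,71.5,95)));z=np.zeros_like(o);z[v-11:v+12,u-11:u+12]=1
    p=np.argwhere(o*z>0);g.append((c,p[:,1].mean(),p[:,0].mean()));print(len(p),g[-1])
X,e=tri(g);y=rk(X)[1];print(X,e,rk(X),'travel',125.4-y)
if e[0]<4 and 66<y<76: print(bot.job_done())
E
```

```text
72 ('scene', np.float64(287.80555555555554), np.float64(222.04166666666666))
1 ('top', np.float64(261.0), np.float64(223.0))
[459.51  25.08 105.18] [3.6, 3.6] [ 3.42 71.63] travel 53.76790753400391
the job is handed in; nothing more can be done
None
```

The red jar stands upright beside the salt shaker on the slide's side, the end plate is pushed against its stop, and the job is handed in at about 31 s; the final pictures show all four upright, but the plate's closing position was only roughly confirmed by camera (one view caught a single orange pixel), so I relied on a second, harder push moving it just 0.1 mm.

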